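Slide the resin sample into the curing dock

TASK

Load the sled with the blue resin sample into the curing dock: with one fingertip press the yellow paddle down and keep it down so that the orange spring cover stands open, and meanwhile with the other fingertip push the sled by its white tab along the lane until it is fully home against the end stop. Then back away so that the cover springs fully shut over the sample. Do not grasp, lift or tip the sled, and leave the other things on the bench alone.

Things in the scene. Friction and masses are not known exactly. Their poses are not given: they have to be found in the camera images.
- dock: Grey fixed base plate (its own x -150..130, y -40..95 mm) with a straight lane along its x axis. Origin at table level on the lane's centre line, in the plane of the cover's front lip; +x points into the dock, the way the sled is pushed. Lane floor at z = 12 mm; guide rails from x = -145 to 55 mm, 41 mm apart, tops at z = 22 mm. Hinge posts at x = -143 and 60, y = 28 mm reach z = 40 mm.
- stop (a point): Foot of the dark end stop, on the lane's centre line, in its face towards the sled: dock x = 52, z = 12 mm. The stop is 20 mm tall. Behind it a white lamp housing (dock x 66..128, y -35..75 mm, top at z = 72 mm).
- cover (a joint): Opening angle of the spring cover, rad: 0 shut, 0.65 hard open. Cover and paddle are one rocking piece on a hinge along the dock's x. Opening, the orange roof rises on its -y side and the yellow paddle on the +y side goes down. From 0.45 on the puck passes under the lip; open, its highest edge is at z = 75 mm. The spring always shuts it: 0.06 N m shut, 0.15 at 0.6 rad, some 3 to 6 N on the paddle.
- hinge (a point): Point on the hinge line (parallel to the dock's x): dock x = 0, y = 28, z = 37 mm. It does not move. The orange roof covers dock x 0..55, y 24 to -24 mm, its underside at z = 37 mm when shut.
- lip (a point): Middle of the lower edge of the roof's front lip, moving with the cover. Shut: dock x = 0, y = -10, z = 24 mm, 12 mm over the lane floor, so it stops the puck but not the sled's low tongue. The lip is 28 mm wide (y 4 to -24 mm), 3 mm thick.
- paddle (a point): Point on top of the yellow paddle, 36 mm out from the hinge line and 60 mm before the lip. The paddle is a 3 mm plate along the hinge, 193 mm long (dock x -138..55 mm), reaching 2 to 48 mm out (dock y 30..75 mm), black stripe at its outer edge. Shut, it slopes up outward by 0.15 rad (this point at z = 44 mm); at 0.6 rad, down by 0.45 (z = 23 mm). Press or slide along it anywhere.
- sled: Sled to load, loose, 0.12 kg, in the lane before the cover, x along the lane. Origin: underside, below the centre of the blue puck (36 mm across, top 22 mm up). Black base 44 x 37 x 8 mm, behind it a tongue 20 mm wide, 8 thick. At the rear a white upright tab, 30 mm wide, 34 tall (x -50 to -56 mm). Against the stop its origin is at dock x = 30 mm; the tab stays outside, 20 mm before the lip.
- spare_sled: a second sled of the same shape with a red puck, standing on the table beside the dock; bystander
- cup: white mixing cup, 64 mm across, 70 mm tall, beside the dock; origin under its centre; bystander
- jar: white jar with a yellow lid, 60 mm across, 75 mm tall; origin under its centre; bystander
- pigment: blue bottle with a red cap, 48 mm across, 90 mm tall; origin under its centre; bystander
- adapter: steel adapter, 44 x 44 x 30 mm; origin under its centre; bystander
- sanding_block: wooden sanding block, 110 x 60 x 32 mm; origin under its centre; bystander
- spatula: spatula lying on the table; bystander
Mind the look-alikes: they are no part of the job. What is shaped like the sled but green or purple is not meant.

How it is judged (in metres and radians):
On the way, in this order (a step that is already met when the one before it is completed fails the run):
1. the cover is held open by a finger on it while the sample is still outside (value of joint cover above 0.42 rad and contact force between the fingers and cover above 0.3 N and x of sled in the frame of dock below -0.012 m), for 0.2 s.
2. the sled is home against the stop while the cover is still held open (x of sled in the frame of dock above 0.025 m and value of joint cover above 0.3 rad and contact force between the fingers and cover above 0.3 N), for 0.1 s.
At the end, for the whole second after the job is handed in: The sled lies flat in the lane, within 5 mm of the end stop, at rest, and the cover is shut over the sample (within 0.06 rad), nothing touching it (x of sled in the frame of dock between 0.025 and 0.034 m and y of sled in the frame of dock between -0.006 and 0.006 m and height (world z) of sled below 0.016 m and angle between sled's own z axis and vertical below 0.08 rad and value of joint cover below 0.06 rad and linear speed of sled below 0.01 m/s).
It fails at once if the sled is lifted off the lane (more than 8 mm) (z of sled in the frame of dock above 0.02 m).
It fails at once if the sled is tipped (angle between sled's own z axis and vertical above 0.25 rad).
It fails at once if a bystander is moved (more than 20 mm) (distance of any of spare_sled, cup, jar, pigment, adapter, sanding_block, spatula from where it was at the start of the episode above 0.02 m).
It fails at once if a bystander is tipped over (angle between any of spare_sled, cup, jar, pigment, adapter, sanding_block, spatula's own z axis and vertical above 0.4 rad).
It also fails if it takes over 38 s, if anything falls off the work surface, if the arm or the gripper's body presses on something with over 40 N, if the wrist force passes 120 N, or if a joint passes its speed limit or range.

ROBOT

A 6-joint arm with a two-finger parallel gripper is mounted at the origin on the work surface. World frame = base frame: x ahead of the robot, y to its left, z up, the work surface at z = 0. Lengths are in m, angles in degrees, forces in N, time in s.
With the tool pointing down it reaches from about 0.3 to 0.75 m from the base axis. Payload 8.5 kg.
Tool frame: the origin (TCP) lies on the mounting face of the last link; the fingertips stand 173 mm ahead of it and the grasp point (between the pads) lies 155 mm ahead of it (env.tips_ahead is the distance from the TCP to the fingertips, in m); z points along the fingers, x is the direction in which the jaws open and shut, and the axes are right-handed (so a half turn about z gives the same grasp; the last joint's range is limited). The gripper opens to 85 mm and grips with 20 to 120 N. Pads are 22 mm wide; open, the fingers measure 114 mm over their backs; the gripper's body (76 mm by 85 mm) begins 54 mm behind the grasp point. The pads swing forward as they close: fully open they stand 13 mm farther back than shut.
Start: joints at [52.638, 21.807, 74.336, -0, 83.858, -12.336], TCP at [0.233, 0.498, 0.405] pointing down, gripper open.
Joint ranges: [-178.18, 178.18], [-50.72, 133.34], [12.68, 142.11], [-81.47, 261.47], [9.98, 163.14], [-165.26, 165.26]. Speed limits (degrees/s): [136.94, 136.94, 180, 180, 180, 180].

INTERFACE

Orientations are given as a 3x3 rotation matrix whose columns are the frame's x, y, z axes.
In Python, from rig import env gives the robot as it stands. The module is installed in compiled form; this text tells all that it offers.
- The arm moves only by the tool step_arm, never from a script. Its argument "increments" is a list of rows, each an object of numbers: "x", "y", "z": the shift along the tool's x, y, z in cm; "wx", "wy", "wz": the turn, a rotation vector about the tool's x, y, z in rad; "gripper": the finger opening in cm, from 0 to 8.54. A call has 1 to 20 rows; each row shifts and turns the commanded pose from where the row before left it, along the tool's axes as they then stand; what a row does not reach is not made up. A row lasts 1/10 s, in which the tool goes at most 50 mm and 8.59 degrees, less where a joint would pass 70% of its speed; a pose out of reach is approached as far as the arm can. A call with a gripper value outside its range is refused whole. The fingers move at their own pace and stop on an object; "newtons" is the grip in N (left out, the last holds). Time passes only in rows, so rows that do not move let the fingers close. It gives the time, the measured TCP pose, the force and the opening at its end, in the units of the state.
- env.observe(): the state, without advancing time (a new reading comes with each control period).
- env.get_image(name): name is "scene" or "top" or "wrist"; returns a dict with "color" (480x640x3 uint8, blue, green, red), "camera_matrix" (3x3 intrinsics, pixels), "rvec" (rotation vector, rad) and "tvec" (3), from world to camera coordinates, as OpenCV has them. Camera axes: x right, y down, z forward; pixel columns grow to the right and rows downward; lengths in m; the calibration is good to about 2 mm. A picture is of the moment at which its call begins. There is no depth.
- env.close_job(): hands the job in, once; it reports no verdict.
The state is a dict: "time_s": time; "q": joint angles; "qvel": joint speeds; "joint_efforts": joint torques, N m; "position": TCP position; "tool_rot": TCP orientation; "ft_force": force on the tool from outside, world axes, zero at the start; "wrist_torque": the same for the moment, N m; "grip_width": finger opening in m.
Only numpy, scipy, OpenCV 4.12 (cv2) and the standard library are available. Lean on these libraries where they do the work, as an engineer would, in place of code of your own. Each camera call takes 0.05 s, during which the arm holds its last target. There are 200 camera calls.

## Working session

There is one attempt and no reset: what is moved stays moved. The work goes in short steps, Python scripts to look and compute and a tool call to move; the robot and the scene stay as the last step left them, time stands still between calls to the robot, and variables do not carry over. Pictures are saved under pics/ and viewed, about 8 in all and at most 12, crops included, and the job is handed in when it is done.

Besides the shell and the picture viewer there is one more tool, called after "Request:" in YAML: its name, and indented under it one key for each argument. step_arm: Moves the arm, as the interface text tells. Its arguments: {"type":"object","properties":{"increments":{"type":"array"},"newtons":{"type":"number"}},"required":["increments"]}

```bash
mkdir -p pics
cat > h.py <<'E'
import cv2, numpy as np
from rig import env
def grab(n,f):
    d=env.get_image(n); cv2.imwrite('pics/'+f+'.png',d['color']); np.savez('pics/'+f+'.npz',K=d['camera_matrix'],r=d['rvec'],t=d['tvec'],c=d['color']); return d
def ray(f,u,v,z):
    d=np.load('pics/'+f+'.npz'); R=cv2.Rodrigues(d['r'])[0]; c=-R.T@d['t'].ravel()
    w=R.T@np.linalg.inv(d['K'])@np.array([u,v,1.]); return c+w*(z-c[2])/w[2]
def proj(f,P):
    d=np.load('pics/'+f+'.npz'); return cv2.projectPoints(np.array(P,float).reshape(-1,1,3),d['r'],d['t'],d['K'],None)[0].reshape(-1,2)
E
python3 -c "
from h import *
grab('top','top0');grab('scene','scene0');s=env.observe();print(s,env.tips_ahead)"
```

```text
{'time_s': 0.1, 'q': array([ 5.26371397e+01,  2.18363343e+01,  7.43800915e+01, -1.32188175e-03,
        8.38589710e+01, -1.23369755e+01]), 'qvel': array([-0.02681172, -0.05466593, -0.13681199, -0.04985206,  0.04215209,
       -0.02443238]), 'joint_efforts': array([ 4.71406878e-03, -4.49223375e+01, -2.31658530e+01, -1.64103899e-04,
        3.64702653e-03, -3.73799321e-05]), 'position': array([0.23264824, 0.4983166 , 0.40418271]), 'tool_rot': array([[ 4.23024912e-01,  9.06117716e-01, -7.80348659e-04],
       [ 9.06117133e-01, -4.23025552e-01, -1.05982512e-03],
       [-1.29043374e-03, -2.58754864e-04, -9.99999134e-01]]), 'ft_force': array([0.10739258, 0.85900434, 0.65519109]), 'wrist_torque': array([ 0.0056642 , -0.02802998,  0.01870336]), 'grip_width': 0.08533201271620733} 0.1734
```

View pics/top0.png

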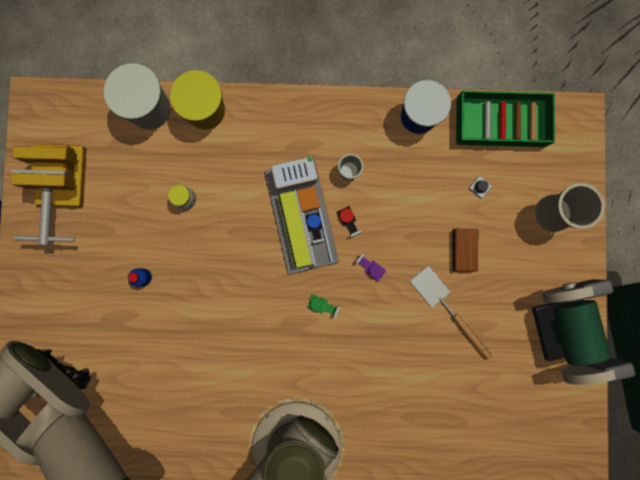

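View pics/scene0.png

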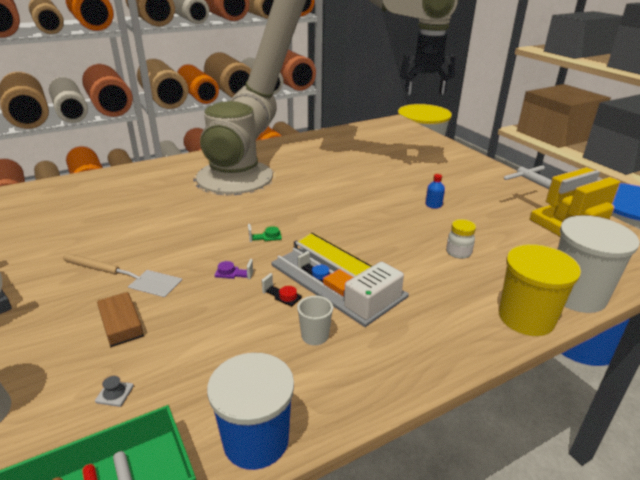

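The top view shows the dock with its lamp at about (295,172), the paddle at (296,230), the orange roof at (308,198), the blue puck at (314,221) and the tab at about (318,238). The scene view shows the same layout, with the cup and the red spare sled on the dock's -y side.

```bash
cat >> h.py <<'E'
def blob(f,lo,hi,box=None):
    c=np.load('pics/'+f+'.npz')['c']; m=cv2.inRange(cv2.cvtColor(c,cv2.COLOR_BGR2HSV),lo,hi)
    if box: k=np.zeros_like(m); k[box[1]:box[3],box[0]:box[2]]=255; m&=k
    q=max(cv2.findContours(m,cv2.RETR_EXTERNAL,cv2.CHAIN_APPROX_NONE)[0],key=cv2.contourArea); return q,cv2.minAreaRect(q)
YEL=((22,120,90),(35,255,255)); ORA=((5,150,100),(18,255,255)); BLU=((105,130,60),(130,255,255))
E
python3 -c "
from h import *
b=(265,150,345,280)
q,r=blob('top0',*YEL,b);c=cv2.boxPoints(r);print(r);P=np.array([ray('top0',*p,.042) for p in c]);print(P.round(3))
q,r=blob('top0',*BLU,b);print(r,ray('top0',*r[0],.034))
q,r=blob('top0',*ORA,b);print(r,ray('top0',*r[0],.04))
"
```

```text
((294.9623107910156, 228.71473693847656), (75.9265365600586, 15.4028959274292), 76.75948333740234)
[[ 0.646  0.064  0.042]
 [ 0.656  0.026  0.042]
 [ 0.467 -0.024  0.042]
 [ 0.457  0.014  0.042]]
((313.5, 221.0), (14.0, 13.0), 90.0) [ 0.57813647 -0.02695168  0.034     ]
((307.9411926269531, 198.2646942138672), (21.3431339263916, 18.19017219543457), 75.96376037597656) [ 0.6359016  -0.01093197  0.04      ]
```

Request:
step_arm:
  increments:
    - {"x": -2.2,"y": 2.85,"z": 0.3,"gripper": 5.0}
    - {"x": -2.2,"y": 2.85,"z": 0.3}
    - {"x": -2.2,"y": 2.85,"z": 0.3}
    - {"x": -2.2,"y": 2.85,"z": 0.3}
    - {"x": -2.2,"y": 2.85,"z": 0.3}
    - {"x": -2.2,"y": 2.85,"z": 0.3}
    - {"x": -2.2,"y": 2.85,"z": 0.3}
    - {"x": -2.2,"y": 2.85,"z": 0.3}
    - {"x": -2.2,"y": 2.85,"z": 0.3}
    - {"x": -2.2,"y": 2.85,"z": 0.3}
    - {"x": -2.2,"y": 2.85,"z": 0.3}
    - {"x": -2.2,"y": 2.85,"z": 0.3}
    - {"x": -2.2,"y": 2.85,"z": 0.3}
    - {"x": -2.2,"y": 2.85,"z": 0.3}
    - {"x": -2.2,"y": 2.85,"z": 0.3}
    - {"x": -2.2,"y": 2.85,"z": 0.3}

```text
invalid input at $.increments[0]: expected keys x, y, z, wx, wy, wz, gripper
```

Request:
step_arm:
  increments:
    - {"wz": -0.139}
    - {"wz": -0.139}
    - {"wz": -0.139}
    - {"wz": -0.139}
    - {"wz": -0.139}
    - {}
    - {}

```text
invalid input at $.increments[0]: expected keys x, y, z, wx, wy, wz, gripper
```

```bash
python3 -c "
from h import *
grab('wrist','w1')
d=np.load('pics/w1.npz');R=cv2.Rodrigues(d['r'])[0];print(-R.T@d['t'].ravel(),R[2],env.observe())"
```

```text
[0.16933406 0.52672848 0.37496712] [ 0.24635648 -0.1173186  -0.96205241] {'time_s': 0.15, 'q': array([ 5.26374396e+01,  2.18305362e+01,  7.43719676e+01,  2.58127305e-03,
        8.38553562e+01, -1.23374139e+01]), 'qvel': array([ 0.10094716, -0.15832322, -0.20184253,  0.04349576, -0.08905553,
        0.01684702]), 'joint_efforts': array([ 2.46392177e-03, -4.48620915e+01, -2.31344444e+01, -2.01405660e-04,
        3.78908429e-03,  3.51445124e-05]), 'position': array([0.23264681, 0.49832874, 0.40428493]), 'tool_rot': array([[ 4.23020062e-01,  9.06120084e-01, -6.48435073e-04],
       [ 9.06119790e-01, -4.23020479e-01, -7.75456114e-04],
       [-9.76957674e-04, -2.59526359e-04, -9.99999489e-01]]), 'ft_force': array([-0.66236695, -0.01048008,  0.02646488]), 'wrist_torque': array([ 0.03504359, -0.07501929, -0.03763277]), 'grip_width': 0.08554882871944718}
```

View pics/w1.png

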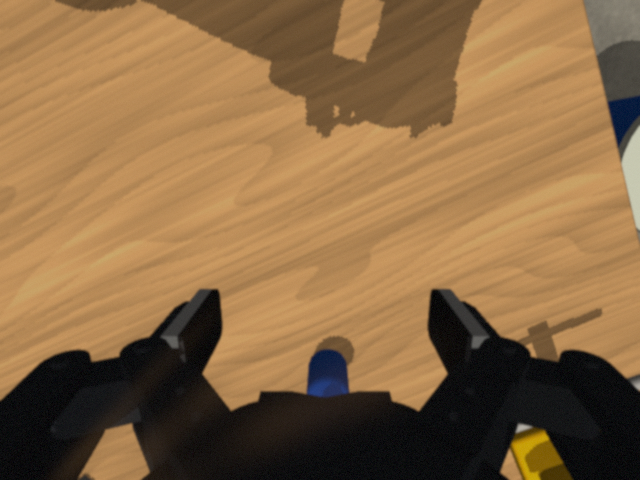

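The refused call left the arm at its start pose. The wrist picture shows only the table, with the pigment bottle at (328,370). The camera sits on the tool's -y side. I'll repeat the move with every key filled in.

Request:
step_arm:
  increments:
    - {"x": -2.2,"y": 2.85,"z": 0.3,"wx": 0,"wy": 0,"wz": 0,"gripper": 5}
    - {"x": -2.2,"y": 2.85,"z": 0.3,"wx": 0,"wy": 0,"wz": 0,"gripper": 5}
    - {"x": -2.2,"y": 2.85,"z": 0.3,"wx": 0,"wy": 0,"wz": 0,"gripper": 5}
    - {"x": -2.2,"y": 2.85,"z": 0.3,"wx": 0,"wy": 0,"wz": 0,"gripper": 5}
    - {"x": -2.2,"y": 2.85,"z": 0.3,"wx": 0,"wy": 0,"wz": 0,"gripper": 5}
    - {"x": -2.2,"y": 2.85,"z": 0.3,"wx": 0,"wy": 0,"wz": 0,"gripper": 5}
    - {"x": -2.2,"y": 2.85,"z": 0.3,"wx": 0,"wy": 0,"wz": 0,"gripper": 5}
    - {"x": -2.2,"y": 2.85,"z": 0.3,"wx": 0,"wy": 0,"wz": 0,"gripper": 5}
    - {"x": -2.2,"y": 2.85,"z": 0.3,"wx": 0,"wy": 0,"wz": 0,"gripper": 5}
    - {"x": -2.2,"y": 2.85,"z": 0.3,"wx": 0,"wy": 0,"wz": 0,"gripper": 5}
    - {"x": -2.2,"y": 2.85,"z": 0.3,"wx": 0,"wy": 0,"wz": 0,"gripper": 5}
    - {"x": -2.2,"y": 2.85,"z": 0.3,"wx": 0,"wy": 0,"wz": 0,"gripper": 5}
    - {"x": -2.2,"y": 2.85,"z": 0.3,"wx": 0,"wy": 0,"wz": 0,"gripper": 5}
    - {"x": -2.2,"y": 2.85,"z": 0.3,"wx": 0,"wy": 0,"wz": 0,"gripper": 5}
    - {"x": -2.2,"y": 2.85,"z": 0.3,"wx": 0,"wy": 0,"wz": 0,"gripper": 5}
    - {"x": -2.2,"y": 2.85,"z": 0.3,"wx": 0,"wy": 0,"wz": 0,"gripper": 5}

```text
time_s: 1.75
position: [0.4974, -0.015, 0.3565]
tool_rot: [[0.423, 0.906, -0.0], [0.906, -0.423, 0.0], [-0.0, -0.0, -1.0]]
ft_force: [0.0, 0.4, 0.0]
grip_width: 0.0502
```

Request:
step_arm:
  increments:
    - {"x": 0,"y": 0,"z": 0,"wx": 0,"wy": 0,"wz": -0.139,"gripper": 5}
    - {"x": 0,"y": 0,"z": 0,"wx": 0,"wy": 0,"wz": -0.139,"gripper": 5}
    - {"x": 0,"y": 0,"z": 0,"wx": 0,"wy": 0,"wz": -0.139,"gripper": 5}
    - {"x": 0,"y": 0,"z": 0,"wx": 0,"wy": 0,"wz": -0.139,"gripper": 5}
    - {"x": 0,"y": 0,"z": 0,"wx": 0,"wy": 0,"wz": -0.139,"gripper": 5}
    - {"x": 0,"y": 0,"z": 0,"wx": 0,"wy": 0,"wz": 0,"gripper": 5}
    - {"x": 0,"y": 0,"z": 0,"wx": 0,"wy": 0,"wz": 0,"gripper": 5}

```text
time_s: 2.45
position: [0.4969, -0.0135, 0.3566]
tool_rot: [[-0.252, 0.968, -0.0], [0.968, 0.252, 0.0], [0.0, -0.0, -1.0]]
ft_force: [0.4, -1.5, 0.4]
grip_width: 0.0498
```

```bash
python3 -c "
from h import *
grab('wrist','w2')
s=env.observe();print(s['position'],s['tool_rot'],s['grip_width'],s['time_s'])"
```

```text
[ 0.49693393 -0.01349606  0.35664282] [[-2.52132229e-01  9.67692775e-01 -1.79961667e-04]
 [ 9.67692788e-01  2.52132240e-01  3.98550502e-05]
 [ 8.39415825e-05 -1.64098865e-04 -9.99999983e-01]] 0.05009979983713592 2.5
```

View pics/w2.png

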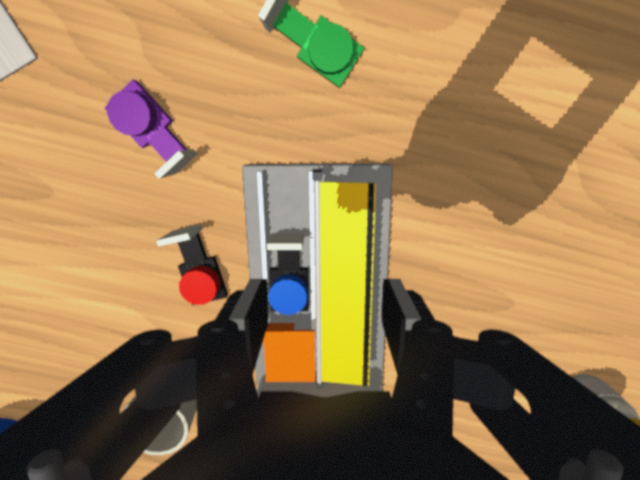

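The wrist view shows the paddle at about (345,283), the tab top at (284,246), the puck at (288,296) and the roof's front edge at row 327. All of them line up roughly with the image axes.

```bash
python3 -c "
from h import *
b=(240,150,400,395)
q,r=blob('w2',*YEL,(310,225,375,380));q=q[:,0]
# straight edges: inner (left) and outer (right), by row
def fit(pts,z):
    P=np.array([ray('w2',*p,z) for p in pts]);vx,vy,x,y=cv2.fitLine(P[:,:2].astype(np.float32),cv2.DIST_L2,0,.01,.01).ravel();a=np.degrees(np.arctan2(vy,vx));return a,P
rows=range(230,370)
L=[(q[q[:,1]==v,0].min(),v) for v in rows];Rr=[(q[q[:,1]==v,0].max(),v) for v in rows]
a1,P1=fit(L,.039);a2,P2=fit(Rr,.0445);print('yaw',a1,a2)
qo,ro=blob('w2',*ORA,b);box=cv2.boundingRect(qo);print('orange',box)
qo=qo[:,0];xs=range(box[0]+6,box[0]+box[2]-6);T=[(u,qo[qo[:,0]==u,1].min()) for u in xs];a3,P3=fit(T,.039);print('lip dir',a3)
qb,rb=blob('w2',*BLU,b);(u,v),rad=cv2.minEnclosingCircle(qb);pk=ray('w2',u,v,.034);print('puck',pk,u,v,rad)
c=np.load('pics/w2.npz')['c'];m=cv2.inRange(cv2.cvtColor(c,cv2.COLOR_BGR2HSV),(0,0,190),(180,70,255));m[:, :262]=0;m[:,306:]=0;m[:235]=0;m[262:]=0
yy,xx=np.nonzero(m);print('tab px',xx.min(),xx.max(),yy.min(),yy.max())
tb=ray('w2',(xx.min()+xx.max())/2,yy.min(),.046);print('tab rear top',tb)
yaw=np.radians(a1 if a1>-90 and a1<90 else a1+180)
for yw in (yaw,):
  ex=np.array([np.cos(yw),np.sin(yw)]);ey=np.array([-ex[1],ex[0]])
  for n,P in (('in',P1),('out',P2),('lip',P3),('puck',pk[None]),('tab',tb[None])): print(n,(P[:,:2]@ex).mean(),(P[:,:2]@ey).mean())
  t=env.observe()['position'][:2];print('tcp',t@ex,t@ey)
"
```

```text
yaw 14.539462 14.797611
orange (263, 323, 53, 59)
lip dir -87.49689
puck [ 0.57557565 -0.02933115  0.034     ] 287.53009033203125 294.7321472167969 20.788612365722656
tab px 262 301 235 261
tab rear top [ 0.51721822 -0.04659107  0.046     ]
in 0.5535107285963461 -0.1420247790948796
out 0.5507244065359475 -0.10269887046320074
lip 0.5800306159820017 -0.1718661515946937
puck 0.5497793317167857 -0.17288821425548956
tab 0.4889577493758267 -0.17494494477977246
tcp 0.4776314589337691 -0.13781749535126317
```

Request:
step_arm:
  increments:
    - {"x": -0.2,"y": -0.4,"z": 2,"wx": 0,"wy": 0,"wz": 0,"gripper": 5}
    - {"x": 0,"y": 0,"z": 3,"wx": 0,"wy": 0,"wz": 0,"gripper": 5}
    - {"x": 0,"y": 0,"z": 3,"wx": 0,"wy": 0,"wz": 0,"gripper": 5}
    - {"x": 0,"y": 0,"z": 3,"wx": 0,"wy": 0,"wz": 0,"gripper": 5}
    - {"x": 0,"y": 0,"z": 1.5,"wx": 0,"wy": 0,"wz": 0,"gripper": 5}
    - {"x": 0,"y": 0,"z": 0,"wx": 0,"wy": 0,"wz": 0,"gripper": 5}

```text
time_s: 3.1
position: [0.4933, -0.0164, 0.23]
tool_rot: [[-0.253, 0.967, -0.004], [0.967, 0.253, 0.001], [0.002, -0.004, -1.0]]
ft_force: [0.2, -0.2, 0.2]
grip_width: 0.0499
```

```bash
python3 -c "
from h import *
grab('wrist','w3')
s=env.observe();print(s['position'],s['ft_force'],s['grip_width'],s['time_s'])"
```

```text
[ 0.49364347 -0.01649121  0.23134779] [ 0.01384584 -0.59269527  0.00445853] 0.05003000859715887 3.15
```

View pics/w3.png

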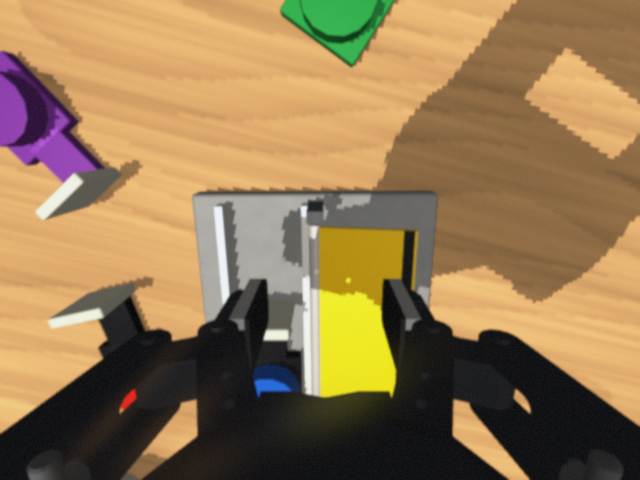

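The fingertips are at about (258,285) and (392,285). The tab is ahead of the left finger at (275,335), and the right finger is over the paddle. I'll check both by ray casting.

```bash
python3 -c "
from h import *
yw=np.radians(14.6);ex=np.array([np.cos(yw),np.sin(yw)]);ey=np.array([-ex[1],ex[0]]);o=np.array([.580,-.1725])
D=lambda p:np.round((np.array([p[:2]@ex,p[:2]@ey])-o)*1e3,1)
for n,u,v,z in [('Ain',267,281,.06),('Bin',384,281,.06),('tab top rear L',261,331,.046),('tab top rear R',289,331,.046),('tab front',275,341,.046),('padd in',320,300,.039),('padd out',404,232,.0445),('paddle rear in',320,227,.039),('rail rear L',217,206,.022),('plate rear L',194,197,.008),('plate rear R',437,194,.008)]: print(n,D(ray('w3',u,v,z)))
p=env.observe()['position'];print('tcp',D(p))
"
```

```text
Ain [-115.7    6.7]
Bin [-115.7   57.9]
tab top rear L [-82.5  -0. ]
tab top rear R [-82.5  14. ]
tab front [-76.8   6.8]
padd in [-96.1  29.5]
padd out [-133.6   68.9]
paddle rear in [-134.6   29.7]
rail rear L [-141.5  -24.3]
plate rear L [-143.9  -41.2]
plate rear R [-145.6   94.7]
tcp [-106.5   32.1]
```

Request:
step_arm:
  increments:
    - {"x": 0,"y": 0,"z": 0.6,"wx": 0,"wy": 0,"wz": 0,"gripper": 5}
    - {"x": 0,"y": 0,"z": 0.6,"wx": 0,"wy": 0,"wz": 0,"gripper": 5}
    - {"x": 0,"y": 0,"z": 0.6,"wx": 0,"wy": 0,"wz": 0,"gripper": 5}
    - {"x": 0,"y": 0,"z": 0.6,"wx": 0,"wy": 0,"wz": 0,"gripper": 5}
    - {"x": 0,"y": 0,"z": 0,"wx": 0,"wy": 0,"wz": 0,"gripper": 5}

```text
time_s: 3.65
position: [0.4936, -0.0164, 0.2073]
tool_rot: [[-0.255, 0.967, -0.0], [0.967, 0.255, 0.0], [0.0, -0.0, -1.0]]
ft_force: [0.3, 1.4, 2.8]
grip_width: 0.0502
```

Request:
step_arm:
  increments:
    - {"x": 0,"y": 0,"z": 0.4,"wx": 0,"wy": 0,"wz": 0,"gripper": 5}
    - {"x": 0,"y": 0,"z": 0.4,"wx": 0,"wy": 0,"wz": 0,"gripper": 5}
    - {"x": 0,"y": 0,"z": 0,"wx": 0,"wy": 0,"wz": 0,"gripper": 5}

```text
time_s: 3.95
position: [0.4938, -0.0167, 0.1995]
tool_rot: [[-0.255, 0.967, 0.0], [0.967, 0.255, -0.0], [-0.001, 0.0, -1.0]]
ft_force: [-0.1, -0.2, 4.5]
grip_width: 0.0502
```

```bash
python3 -c "
from h import *
grab('wrist','w4');grab('scene','s4')
a=cv2.imread('pics/w4.png')[180:480,170:470];b=cv2.imread('pics/s4.png')[200:340,250:430]
cv2.imwrite('pics/c4.png',np.hstack([cv2.resize(a,(370,370)),cv2.resize(b,(430,370))]))
s=env.observe();print(s['position'],s['ft_force'],s['grip_width'],s['time_s'])"
```

```text
[ 0.49372429 -0.01661616  0.19983827] [ 0.72623616 -0.08107719  4.3416534 ] 0.04977564720316303 4.05
```

View pics/c4.png

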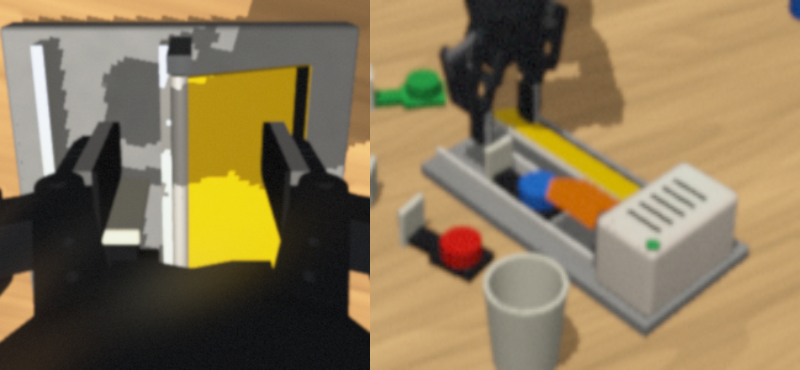

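The paddle is pressed at 4.4 N and the orange roof is lifting. The left finger is behind the tab. I'll press a little deeper.

Request:
step_arm:
  increments:
    - {"x": 0,"y": 0,"z": 0.2,"wx": 0,"wy": 0,"wz": 0,"gripper": 5}
    - {"x": 0,"y": 0,"z": 0,"wx": 0,"wy": 0,"wz": 0,"gripper": 5}
    - {"x": 0,"y": 0,"z": 0,"wx": 0,"wy": 0,"wz": 0,"gripper": 5}

```text
time_s: 4.35
position: [0.4937, -0.0166, 0.198]
tool_rot: [[-0.255, 0.967, 0.001], [0.967, 0.255, -0.0], [-0.001, 0.001, -1.0]]
ft_force: [1.2, -1.6, 4.9]
grip_width: 0.0499
```

Request:
step_arm:
  increments:
    - {"x": 0,"y": 0,"z": 0.15,"wx": 0,"wy": 0,"wz": 0,"gripper": 5}
    - {"x": 0,"y": 0,"z": 0,"wx": 0,"wy": 0,"wz": 0,"gripper": 5}
    - {"x": 0,"y": 0,"z": 0,"wx": 0,"wy": 0,"wz": 0,"gripper": 5}
    - {"x": 0,"y": 0,"z": 0,"wx": 0,"wy": 0,"wz": 0,"gripper": 5}

```text
time_s: 4.75
position: [0.4937, -0.0165, 0.1964]
tool_rot: [[-0.255, 0.967, 0.001], [0.967, 0.255, -0.0], [-0.0, 0.001, -1.0]]
ft_force: [1.1, -1.5, 5.4]
grip_width: 0.05
```

```bash
python3 -c "
from h import *
grab('wrist','w5');grab('scene','s5')
a=cv2.imread('pics/w5.png')[180:480,170:470];b=cv2.imread('pics/s5.png')[200:340,250:430]
cv2.imwrite('pics/c5.png',np.hstack([cv2.resize(a,(370,370)),cv2.resize(b,(430,370),interpolation=2)]))
for i in range(1): s=env.observe();print(s['position'],s['ft_force'],s['grip_width'],s['time_s'])
o=np.array([[.0,28,37]])
yw=np.radians(14.6);ex=np.array([np.cos(yw),np.sin(yw)]);ey=np.array([-ex[1],ex[0]]);O=.584*ex-.1725*ey
# predicted scene pixel of the roof's front -y corner (48 mm... r=52,h=0..3) against angle
for th in (0,.3,.4,.45,.5,.55,.6,.65):
  y=28-52*np.cos(th);z=38.5+52*np.sin(th);p=[]
  for x in (0,55): p.append([*(O+(ex*x+ey*y)/1e3),z/1e3])
  print(th,proj('s5',p).round(1).tolist())
q,r=blob('s5',*ORA,(300,240,380,320));q=q[:,0];print(q[q[:,1].argmin()],q[q[:,0].argmin()],q[q[:,1].argmax()],q[q[:,0].argmax()])
"
```

```text
[ 0.49368614 -0.01648267  0.19639297] [ 1.94951552 -1.31367888  4.62052238] 0.04998605581475142 4.85
0 [[323.6, 278.6], [343.1, 290.9]]
0.3 [[324.6, 272.0], [344.3, 284.2]]
0.4 [[325.3, 269.6], [345.0, 281.8]]
0.45 [[325.7, 268.5], [345.4, 280.6]]
0.5 [[326.1, 267.3], [345.9, 279.4]]
0.55 [[326.6, 266.1], [346.4, 278.2]]
0.6 [[327.1, 265.0], [347.0, 277.0]]
0.65 [[327.7, 263.8], [347.6, 275.8]]
[328 265] [325 271] [342 283] [353 276]
```

View pics/c5.png

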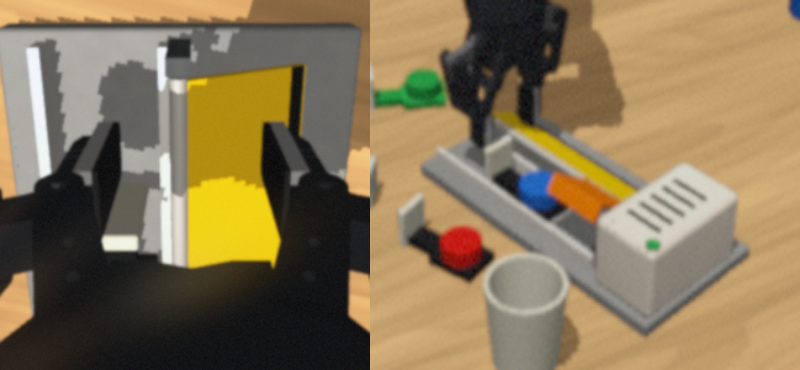

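The cover stands at about 0.55 to 0.6 rad, with the roof corner at (328,265) and about 5 N on the paddle. The sled hasn't moved. Now I'll push.

Request:
step_arm:
  increments:
    - {"x": 0,"y": 0.5,"z": 0,"wx": 0,"wy": 0,"wz": 0,"gripper": 5}
    - {"x": 0,"y": 0.5,"z": 0,"wx": 0,"wy": 0,"wz": 0,"gripper": 5}
    - {"x": 0,"y": 0.5,"z": 0,"wx": 0,"wy": 0,"wz": 0,"gripper": 5}
    - {"x": 0,"y": 0.5,"z": 0,"wx": 0,"wy": 0,"wz": 0,"gripper": 5}
    - {"x": 0,"y": 0.5,"z": 0,"wx": 0,"wy": 0,"wz": 0,"gripper": 5}
    - {"x": 0,"y": 0,"z": 0,"wx": 0,"wy": 0,"wz": 0,"gripper": 5}

```text
time_s: 5.45
position: [0.5183, -0.0098, 0.1961]
tool_rot: [[-0.255, 0.967, 0.001], [0.967, 0.255, 0.0], [0.0, 0.001, -1.0]]
ft_force: [-1.2, 2.7, 3.3]
grip_width: 0.0497
```

```bash
python3 -c "
from h import *
grab('scene','s6');grab('wrist','w6')
a=cv2.imread('pics/w6.png')[180:480,170:470];b=cv2.imread('pics/s6.png')[200:340,250:430]
cv2.imwrite('pics/c6.png',np.hstack([cv2.resize(a,(370,370)),cv2.resize(b,(430,370),interpolation=2)]))
s=env.observe();print(s['position'],s['ft_force'],s['grip_width'],s['time_s'])
q,r=blob('s6',*ORA,(300,240,380,320));q=q[:,0];print(q[q[:,1].argmin()],q[q[:,0].argmin()])
for f in('s5','s6'):
  q,r=blob(f,*BLU,(290,240,360,320));print(r)
"
```

```text
[ 0.51814246 -0.00987015  0.19629366] [-0.18993439  4.11657521  3.33180387] 0.050070403906433 5.55
[327 265] [325 271]
((318.8653869628906, 272.673095703125), (14.909984588623047, 13.945220947265625), 74.74488067626953)
((322.5296630859375, 276.20294189453125), (17.871376037597656, 9.850364685058594), 50.710594177246094)
```

View pics/c6.png

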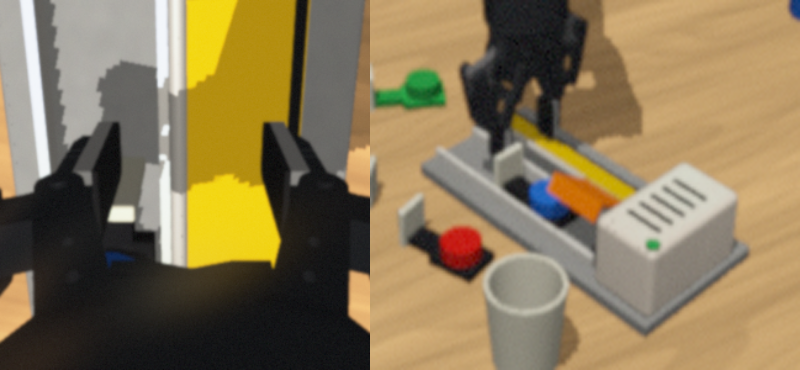

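The sled is moving straight, with the tab on the finger and the puck just reaching the lip. The cover is still open.

Request:
step_arm:
  increments:
    - {"x": 0,"y": 0.5,"z": 0,"wx": 0,"wy": 0,"wz": 0,"gripper": 5}
    - {"x": 0,"y": 0.5,"z": 0,"wx": 0,"wy": 0,"wz": 0,"gripper": 5}
    - {"x": 0,"y": 0.5,"z": 0,"wx": 0,"wy": 0,"wz": 0,"gripper": 5}
    - {"x": 0,"y": 0.5,"z": 0,"wx": 0,"wy": 0,"wz": 0,"gripper": 5}
    - {"x": 0,"y": 0,"z": 0,"wx": 0,"wy": 0,"wz": 0,"gripper": 5}

```text
time_s: 6.05
position: [0.5374, -0.005, 0.1963]
tool_rot: [[-0.255, 0.967, 0.0], [0.967, 0.255, -0.0], [-0.0, 0.0, -1.0]]
ft_force: [-1.6, 2.4, 3.2]
grip_width: 0.0502
```

Request:
step_arm:
  increments:
    - {"x": 0,"y": 0.5,"z": 0,"wx": 0,"wy": 0,"wz": 0,"gripper": 5}
    - {"x": 0,"y": 0.5,"z": 0,"wx": 0,"wy": 0,"wz": 0,"gripper": 5}
    - {"x": 0,"y": 0.5,"z": 0,"wx": 0,"wy": 0,"wz": 0,"gripper": 5}
    - {"x": 0,"y": 0.5,"z": 0,"wx": 0,"wy": 0,"wz": 0,"gripper": 5}
    - {"x": 0,"y": 0,"z": 0,"wx": 0,"wy": 0,"wz": 0,"gripper": 5}

```text
time_s: 6.55
position: [0.5567, 0.0002, 0.1963]
tool_rot: [[-0.255, 0.967, 0.0], [0.967, 0.255, -0.0], [-0.0, 0.0, -1.0]]
ft_force: [-2.3, 2.3, 3.7]
grip_width: 0.0498
```

Request:
step_arm:
  increments:
    - {"x": 0,"y": 0.2,"z": 0,"wx": 0,"wy": 0,"wz": 0,"gripper": 5}
    - {"x": 0,"y": 0.2,"z": 0,"wx": 0,"wy": 0,"wz": 0,"gripper": 5}
    - {"x": 0,"y": 0,"z": 0,"wx": 0,"wy": 0,"wz": 0,"gripper": 5}

```text
time_s: 6.85
position: [0.5601, 0.0011, 0.1962]
tool_rot: [[-0.255, 0.967, -0.001], [0.967, 0.255, -0.0], [0.0, -0.001, -1.0]]
ft_force: [-3.8, 1.0, 3.5]
grip_width: 0.0504
```

Request:
step_arm:
  increments:
    - {"x": 0,"y": 0.15,"z": 0,"wx": 0,"wy": 0,"wz": 0,"gripper": 5}
    - {"x": 0,"y": 0.15,"z": 0,"wx": 0,"wy": 0,"wz": 0,"gripper": 5}
    - {"x": 0,"y": 0,"z": 0,"wx": 0,"wy": 0,"wz": 0,"gripper": 5}

```text
time_s: 7.15
position: [0.563, 0.0019, 0.1962]
tool_rot: [[-0.255, 0.967, -0.0], [0.967, 0.255, -0.0], [0.0, -0.0, -1.0]]
ft_force: [-4.1, 1.5, 5.0]
grip_width: 0.05
```

Request:
step_arm:
  increments:
    - {"x": 0,"y": 0.1,"z": 0,"wx": 0,"wy": 0,"wz": 0,"gripper": 5}
    - {"x": 0,"y": 0,"z": 0,"wx": 0,"wy": 0,"wz": 0,"gripper": 5}

```text
time_s: 7.35
position: [0.564, 0.0021, 0.1962]
tool_rot: [[-0.255, 0.967, -0.0], [0.967, 0.255, -0.0], [0.0, -0.0, -1.0]]
ft_force: [-5.3, 0.6, 4.7]
grip_width: 0.0499
```

Request:
step_arm:
  increments:
    - {"x": 0,"y": 0.1,"z": 0,"wx": 0,"wy": 0,"wz": 0,"gripper": 5}
    - {"x": 0,"y": 0,"z": 0,"wx": 0,"wy": 0,"wz": 0,"gripper": 5}

```text
time_s: 7.55
position: [0.5647, 0.0023, 0.1962]
tool_rot: [[-0.255, 0.967, -0.002], [0.967, 0.255, -0.0], [0.0, -0.002, -1.0]]
ft_force: [-7.5, 0.3, 7.0]
grip_width: 0.0501
```

Request:
step_arm:
  increments:
    - {"x": 0,"y": 0.1,"z": 0,"wx": 0,"wy": 0,"wz": 0,"gripper": 5}
    - {"x": 0,"y": 0,"z": 0,"wx": 0,"wy": 0,"wz": 0,"gripper": 5}

```text
time_s: 7.75
position: [0.5651, 0.0024, 0.1962]
tool_rot: [[-0.255, 0.967, -0.004], [0.967, 0.255, -0.001], [0.001, -0.004, -1.0]]
ft_force: [-12.6, -1.6, 9.3]
grip_width: 0.05
```

```bash
python3 -c "
from h import *
grab('scene','s7');grab('wrist','w7')
a=cv2.imread('pics/w7.png')[180:480,170:470];b=cv2.imread('pics/s7.png')[200:340,250:430]
cv2.imwrite('pics/c7.png',np.hstack([cv2.resize(a,(370,370)),cv2.resize(b,(430,370),interpolation=2)]))
s=env.observe();print(s['position'],s['ft_force'],s['time_s'])
"
```

```text
[0.5650535  0.00235891 0.19620799] [-12.13847811  -2.54594931   9.38212867] 7.85
```

View pics/c7.png

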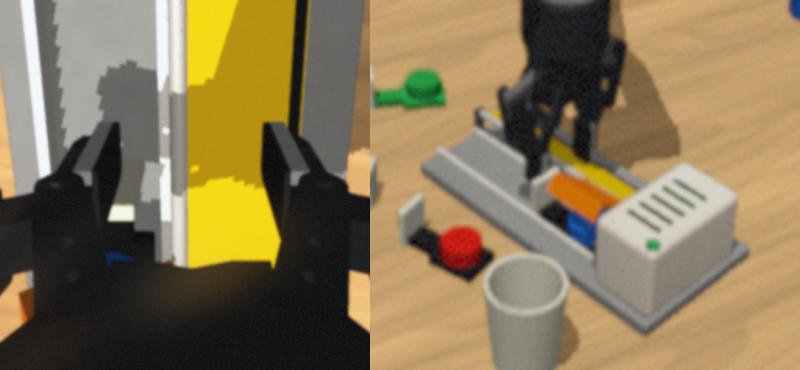

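The puck is fully under the open roof and the push has stalled at 12 N, so the sled is home. I'll back off the tab, then rise.

Request:
step_arm:
  increments:
    - {"x": 0,"y": -0.2,"z": 0,"wx": 0,"wy": 0,"wz": 0,"gripper": 5}
    - {"x": 0,"y": -0.4,"z": 0,"wx": 0,"wy": 0,"wz": 0,"gripper": 5}
    - {"x": 0,"y": -0.5,"z": 0,"wx": 0,"wy": 0,"wz": 0,"gripper": 5}
    - {"x": 0,"y": -0.5,"z": 0,"wx": 0,"wy": 0,"wz": 0,"gripper": 5}
    - {"x": 0,"y": 0,"z": -0.5,"wx": 0,"wy": 0,"wz": 0,"gripper": 5}
    - {"x": 0,"y": 0,"z": -0.5,"wx": 0,"wy": 0,"wz": 0,"gripper": 5}
    - {"x": 0,"y": 0,"z": -0.5,"wx": 0,"wy": 0,"wz": 0,"gripper": 5}
    - {"x": 0,"y": 0,"z": -0.5,"wx": 0,"wy": 0,"wz": 0,"gripper": 5}
    - {"x": 0,"y": 0,"z": -0.5,"wx": 0,"wy": 0,"wz": 0,"gripper": 5}
    - {"x": 0,"y": 0,"z": -0.5,"wx": 0,"wy": 0,"wz": 0,"gripper": 5}
    - {"x": 0,"y": 0,"z": -2,"wx": 0,"wy": 0,"wz": 0,"gripper": 5}
    - {"x": 0,"y": -2,"z": -3,"wx": 0,"wy": 0,"wz": 0,"gripper": 5}
    - {"x": 0,"y": -3,"z": -3,"wx": 0,"wy": 0,"wz": 0,"gripper": 5}
    - {"x": 0,"y": -3,"z": -3,"wx": 0,"wy": 0,"wz": 0,"gripper": 5}
    - {"x": 0,"y": -2,"z": -2,"wx": 0,"wy": 0,"wz": 0,"gripper": 5}
    - {"x": 0,"y": 0,"z": 0,"wx": 0,"wy": 0,"wz": 0,"gripper": 5}
    - {"x": 0,"y": 0,"z": 0,"wx": 0,"wy": 0,"wz": 0,"gripper": 5}

```text
time_s: 9.55
position: [0.4541, -0.027, 0.3562]
tool_rot: [[-0.255, 0.967, 0.001], [0.967, 0.255, -0.0], [-0.0, 0.001, -1.0]]
ft_force: [0.5, 0.3, -0.9]
grip_width: 0.0498
```

```bash
python3 -c "
from h import *
grab('scene','s8');grab('wrist','w8')
a=cv2.imread('pics/w8.png')[120:480,120:480];b=cv2.imread('pics/s8.png')[200:340,250:430]
cv2.imwrite('pics/c8.png',np.hstack([cv2.resize(a,(370,370)),cv2.resize(b,(430,370),interpolation=2)]))
s=env.observe();print(s['position'],s['ft_force'],s['time_s'])
for f in('scene0','s8'):
  q,r=blob(f,*ORA,(300,240,380,320));print(cv2.boundingRect(q))
for f in('scene0','s8'):
  q,r=blob(f,(0,150,80),(4,255,255),(250,270,320,320));print('red',r[0])
"
```

```text
[ 0.45454367 -0.02685676  0.35522682] [-0.16145857  0.09588005 -0.032384  ] 9.65
(323, 270, 29, 26)
(323, 270, 29, 26)
red (287.2884826660156, 293.4422912597656)
red (287.5, 293.5)
```

View pics/c8.png

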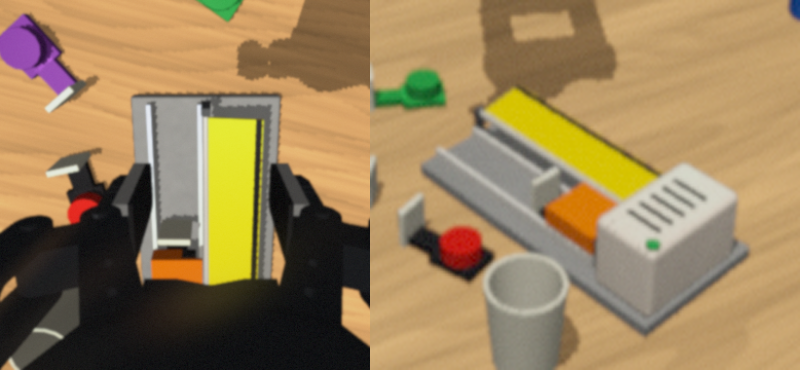

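The cover is shut and its outline is identical to the start. The tab stands just before the lip. One numeric check of the sled's position, then I'll hand in.

```bash
python3 -c "
from h import *
yw=np.radians(14.6);ex=np.array([np.cos(yw),np.sin(yw)]);ey=np.array([-ex[1],ex[0]]);o=np.array([.584,-.1725])
D=lambda p:np.round((np.array([p[:2]@ex,p[:2]@ey])-o)*1e3,1)
c=cv2.cvtColor(np.load('pics/w8.npz')['c'],cv2.COLOR_BGR2HSV)
m=cv2.inRange(c,(0,0,185),(180,70,255));m[:345]=0;m[370:]=0;m[:,:268]=0;m[:,308:]=0
q=max(cv2.findContours(m,0,1)[0],key=cv2.contourArea);x,y,w,h=cv2.boundingRect(q);print(x,y,w,h)
print('tab rear L,R',D(ray('w8',x,y,.046)),D(ray('w8',x+w,y,.046)))
q,r=blob('w8',*ORA,(250,340,330,400));b=cv2.boundingRect(q);print('lip',b,D(ray('w8',b[0]+b[2]/2,b[1],.039)))
print('paddle rear',D(ray('w8',320+0,120+118*.973,.039)))
"
```

```text
268 345 37 17
tab rear L,R [-34.5 -20.7] [-34.6  13.3]
lip (267, 368, 50, 29) [-4.5  0. ]
paddle rear [-138.2   27.2]
```

```bash
python3 -c "
from h import *
yw=np.radians(14.6);ex=np.array([np.cos(yw),np.sin(yw)]);o=.584
g=cv2.cvtColor(np.load('pics/w8.npz')['c'],cv2.COLOR_BGR2GRAY)[340:375,280:300].mean(1);print(g.round())
r=340+int(np.argmax(np.diff(g)))+1;x=(ray('w8',290,r,.046)[:2]@ex-o)*1e3;print(r,x,'sled x',x+56)
if 22<x+56<37: print(env.close_job())
"
```

```text
[ 86.  86.  86.  86.  86.  86.  86.  86.  86.  86.  88. 100. 136. 185.
 219. 228. 226. 213. 167. 102.  48.  33.  39.  47.  50.  51.  51.  51.
  50.  51.  53.  62.  85. 116. 136.]
353 -26.042576367276137 sled x 29.957423632723863
the job is handed in; nothing more can be done
None
```

The sled is loaded, the cover has sprung shut, and the job is handed in at about 9.7 s of the 38 s allowed. `close_job()` gives no verdict.

- **Opening the cover:** One fingertip held the paddle down at about 5 N. I put the cover at roughly 0.55–0.6 rad from the roof corner in the scene camera. The sled was still outside at about x = -34 mm.
- **Pushing home:** The other fingertip pushed the tab until it stalled against the stop at about 12 N, with the cover still held open. I then backed off the tab and lifted clear.
- **Sled position:** In the last wrist picture the tab's rear face is at dock x = -26.0 mm. That puts the sled at x = 30.0 mm, which is its fully home position.
- **Cover:** The orange roof's outline in the scene camera is identical to the start, so it is fully shut.
- **Bystanders:** The red spare sled did not move. I did not measure the other bystanders, but the arm stayed clear of them.

**Checks that failed or disagreed:**
- My first two move calls were refused for missing keys, so nothing moved.
- Two brightness masks for the tab picked up background, and I discarded both readings. The first I replaced with the puck's position and a hand-picked tab edge, the second with a brightness profile.
- My first estimate of the dock's origin was about 4 mm off along the lane. I corrected it from the rail, paddle and plate ends before pushing. The final lip reading, with a rough height guess, still differs by about 4.5 mm, while the paddle end agrees within 0.2 mm.

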